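# Load the cell slide and click it home

### The arm

A 6-joint arm with a two-finger parallel gripper is mounted at the origin on the work surface. World frame = base frame: x ahead of the robot, y to its left, z up, the work surface at z = 0. Lengths are in m, angles in rad, forces in N, time in s.
With the tool pointing down it reaches from about 0.375 to 0.975 m from the base axis. Payload 3.8 kg.
Tool frame: the origin (TCP) lies at the very end of the fingers, on their centre line; the grasp point (between the pads) lies 19 mm behind it; z points along the fingers, y is the line along which they close (so a half turn about z gives the same grasp; the last joint's range is limited). The gripper opens to 85 mm and grips with 20 to 120 N. Pads are 22 mm wide; open, the fingers measure 114 mm over their backs; the gripper's body (76 mm by 85 mm) begins 54 mm behind the grasp point. The pads swing forward as they close: fully open they stand 13 mm farther back than shut.
Start: joints at [-0.037, 0.264, 1.604, -0, 1.274, -0.037], TCP at [0.675, -0, 0.199] pointing down, gripper open.
Joint ranges: [-2.63, 2.63], [-0.94, 2.18], [0.31, 2.57], [-1.31, 4.45], [0, 2.66], [-2.55, 2.55]. Speed limits (rad/s): [2.57, 2.57, 3.14, 3.14, 3.14, 3.14].

### API

Orientations are given as a 3x3 rotation matrix whose columns are the frame's x, y, z axes.
In Python, from workcell import ctrl gives the robot as it stands.
- The arm moves only by the tool move_arm, never from a script. Its arguments are lists of equal length, an entry for each row: "translation": the shift along the world's x, y, z in mm, a list of three; "rotation": the turn, a rotation vector about the world's x, y, z in rad, a list of three; "gripper": the finger opening in mm, from 0 to 85.4. In form: {"translation": [[tx, ty, tz], ...], "rotation": [[wx, wy, wz], ...], "gripper": [gripper, ...]}. A call has 1 to 12 rows; each row shifts and turns the commanded pose from where the row before left it; what a row does not reach is not made up. A row lasts 1/12 s, in which the tool goes at most 41.7 mm and 7.16 degrees, less where a joint would pass 70% of its speed; a pose out of reach is approached as far as the arm can. A call is refused whole if a number of a shift passes 41.7 or a number of a turn 0.125, either way. A call with a gripper value outside its range is refused whole. The fingers move at their own pace and stop on an object; "force" is the grip in N (left out, the last holds). Time passes only in rows, so rows that do not move let the fingers close. It gives the time, the measured TCP pose, the force, the opening and the grip force at its end, in the units of the state.
- ctrl.get_obs(): the state, without advancing time (a new reading comes with each control period).
- ctrl.read_camera(name): name is "scene" or "side" or "wrist"; returns a dict with "img" (400x640x3 uint8, red, green, blue), "depth" (400x640 float32, m along the optical axis (not along the pixel's ray), 0 where there is no reading), "mtx" (3x3 intrinsics, pixels), "k1" (the pictures are not rectified: a ray, as slopes to the right and down, at radius r is drawn at 1 + k1 r^2 times it, then the intrinsics apply), "R" (3x3) and "t" (3): a world point X has camera coordinates R X + t. Camera axes: x right, y down, z forward; pixel columns grow to the right and rows downward; lengths in m; the calibration is good to about 2 mm. A picture is of the moment at which its call begins.
- ctrl.job_done(): hands the job in; it is judged then, once.
The state is a dict: "t": time; "joint_positions": joint angles; "qd": joint speeds; "joint_torque": joint torques, N m; "ee_pos": TCP position; "tcp_rot": TCP orientation; "contact_force": force on the tool from outside, world axes, zero at the start; "moment": the same for the moment, N m; "grip_width": opening from 0.0 (shut) to 1.0 (fully open); "gripper_force": force on a finger pad.
Only numpy, scipy, OpenCV 4.12 (cv2) and the standard library are available. Lean on these libraries where they do the work, as an engineer would, in place of code of your own. Each camera call takes 0.05 s, during which the arm holds its last target. There are 200 camera calls.

### The job

Get this sample ready to measure: pull the lock pin out of the slide and stand it in the parking hole of the slide's bed, and take the tall square cell from the rack and stand it fully down in the carriage's pocket. Then push the carriage along the slide, between the lamp and the detector, until it clicks home against its stop; leave everything else on the bench standing where it is.

Things in the scene. Friction and masses are not known exactly. Their poses are not given: they have to be found in the camera images.
- slide: Cell slide, fixed: aluminium bed 280 mm long (own x -160 to +120 mm), 150 wide (y +-75), 25 thick, z = 0 on the table. The carriage travels along own +x on the line y = 0. At the start the lock pin stands in a hole in the track at x = +18, y = 0, and stops the carriage. A detent housing stands at x = 40 to 60, y = -41 to -65, top 49 mm above the table.
- park (a point): Centre of the mouth of the lock pin's parking hole (14 mm diameter, 18 mm deep, 2 mm chamfer), at x = -125, y = +55 mm of the slide's frame, 25 mm above the table. Axes as the slide. The hole in the track where the pin starts is alike.
- carriage (a joint): How far the carriage stands along the slide, in m: 0 = fully back, 0.150 = home against the stop. About 1 N of drag. From about 0.137 a spring plunger resists with about 6 to 10 N; past about 0.145 it snaps behind the carriage's bump, drives it to the stop at 0.150 and holds it. Let go before that, the carriage springs back a few mm.
- pocket (a point): Centre of the mouth of the carriage's square pocket: 22 mm square, 18 mm deep, 2.5 mm chamfer, sides along the slide's x and y, mouth 54 mm above the table in the top of the dark carriage block (60 mm along x, 56 mm along y). Moves with the carriage, axes as the slide.
- tab (a point): Middle of the top edge of the rear (-x) face of the carriage's push tab, an upright steel plate 10 mm thick (x), 36 mm wide (y), top 89 mm above the table, 35 mm above the block. Push its rear face or pinch it. The rear face is 55 mm behind the pocket's centre. Moves with the carriage, axes as the slide.
- pin: Steel lock pin, 75 mm tall, upright, origin at the centre of its foot, z up: a 12 mm round shank (pointed foot, up to z = 48) and a 24 mm round head from z = 50 to 75. Its foot is 7 mm above the table when it stands in a hole. 60 g.
- rack: White cell rack, fixed: 150 mm long (own x), 60 mm wide (own y), 25 mm high, origin on the table under its centre. Three square wells, 21 mm square and 18 mm deep, at x = -45, 0 and +45 mm, y = 0, hold the cell, the short cell and the vial in any order.
- cell: The tall square cell: 18 mm square and 60 mm tall, pale, with a grey 15 mm round stopper 12 mm high on top (72 mm in all); about 42 g. Origin at the centre of its underside, z up. Its foot is 7 mm above the table when it stands in the rack, and 36 mm when it stands fully down in the carriage's pocket. It fits the pocket in any of four ways round.
- shortcell: Bystander in the rack: short square cell, 18 mm square, 38 mm tall plus a 12 mm stopper. Origin under its centre.
- vial: Bystander in the rack: round vial, 18 mm diameter, 60 mm tall plus a 12 mm stopper. Origin under its centre.
- jar: Bystander: white jar, 48 mm diameter, 72 mm high, standing beside the rack. Origin under its centre.
- beaker: Bystander: open pale beaker, 58 mm diameter, 70 mm high, standing on the other side of the rack. Origin under its centre.
- bottle: Bystander: white bottle, 54 mm diameter, 145 mm high, standing off the rack's end. Origin under its centre.
- weight: Bystander: steel calibration weight, 36 mm diameter, 56 mm high, standing beside the slide. Origin under its centre.
- flask: Bystander: amber bottle, 52 mm diameter, 120 mm high, standing on the other side of the slide. Origin under its centre.
- beam (a point): Point midway between the black lamp head and the black detector, 67 mm above the table at x = +80, y = 0 of the slide. Each is 36 mm along x, top 80 mm above the table; 70 mm gap between them. Behind the lamp head a white lamp housing, 70 mm along x, 76 mm high, reaches to y = -135. The carriage's pocket stands below this point when home.
There are look-alikes about, which are no part of the job. Leave any brown look-alike of the pin alone.

How it is judged:
On the way, in this order (a step that is already met when the one before it is completed fails the run):
1. the lock pin stands in the parking hole and the cell stands fully down in the pocket, the carriage not yet pushed home (horizontal distance between pin and park below 0.005 m and height (world z) of pin below 0.011 m and angle between pin's own z axis and vertical below 0.25 rad and horizontal distance between cell and pocket below 0.005 m and height (world z) of cell below 0.04 m and angle between cell's own z axis and vertical below 0.2 rad and value of joint carriage below 0.13 m), for 0.2 s.
2. the carriage has clicked home (value of joint carriage above 0.147 m), for 0.2 s.
At the end, for the whole second after the job is handed in: The carriage is clicked home (within 3 mm of the stop), the cell stands upright and fully down in its pocket (within 5 mm of its centre, at most 4 mm short of the floor), the lock pin stands upright and fully down in the parking hole (same tolerances), and both are at rest (value of joint carriage above 0.147 m and horizontal distance between pin and park below 0.005 m and height (world z) of pin below 0.011 m and angle between pin's own z axis and vertical below 0.25 rad and horizontal distance between cell and pocket below 0.005 m and height (world z) of cell between 0.032 and 0.04 m and angle between cell's own z axis and vertical below 0.2 rad and linear speed of each of cell, pin below 0.02 m/s); the robot touches nothing.
It fails at once if a bystander is knocked over or shifted by more than 30 mm (a thing in the rack: pulled out or shifted by more than 15 mm) (distance of any of shortcell, vial from where it was at the start of the episode above 0.015 m or distance of any of jar, beaker, bottle, weight, flask from where it was at the start of the episode above 0.03 m or angle between any of jar, beaker, bottle, weight, flask's own z axis and vertical above 0.6 rad).
It also fails if it takes over 72 s, if anything falls off the work surface, if the arm or the gripper's body presses on something with over 40 N, if the wrist force passes 120 N, or if a joint passes its speed limit or range.

## Working session

There is one attempt and no reset: what is moved stays moved. The work goes in short steps, Python scripts to look and compute and a tool call to move; the robot and the scene stay as the last step left them, time stands still between calls to the robot, and variables do not carry over. Pictures are saved under pics/ and viewed, at most 10 in all, crops included, and the job is handed in when it is done.

Besides the shell and the picture viewer there is one more tool, called as name(argument=value, ...), one argument or row to a line, values as JSON. move_arm: Moves the arm, as the interface text tells. Its arguments: {"type":"object","properties":{"translation":{"type":"array","items":{"type":"array","items":{"type":"number"}}},"rotation":{"type":"array","items":{"type":"array","items":{"type":"number"}}},"gripper":{"type":"array","items":{"type":"number"}},"force":{"type":"number"}},"required":["translation","rotation","gripper"]}

```bash
mkdir -p pics; cat > h.py <<'E'
import numpy as np, cv2
from workcell import ctrl
def cam(n):
    c=ctrl.read_camera(n); return c
def save(c,f,box=None,s=1):
    im=c["img"][:,:,::-1]
    if box: im=im[box[1]:box[3],box[0]:box[2]]
    cv2.imwrite("pics/"+f,cv2.resize(im,None,fx=s,fy=s,interpolation=cv2.INTER_CUBIC))
def rays(c,uv):
    K=np.array(c["mtx"]);uv=np.atleast_2d(np.float64(uv))
    d=np.array([c["k1"],0,0,0,0],float)
    return cv2.undistortPoints(uv[:,None],K,d)[:,0]
def onz(c,uv,z):
    R=np.array(c["R"]);t=np.array(c["t"]);n=rays(c,uv)
    d=np.c_[n,np.ones(len(n))]@R; o=-R.T@t
    return o+d*((z-o[2])/d[:,2])[:,None]
def cloud(c):
    h,w=c["depth"].shape
    u,v=np.meshgrid(np.arange(w),np.arange(h))
    n=rays(c,np.c_[u.ravel(),v.ravel()]);z=c["depth"].ravel()
    p=np.c_[n*z[:,None],z]
    P=(p-np.array(c["t"]))@np.array(c["R"]); P[z==0]=np.nan
    return P.reshape(h,w,3)
def proj(c,X):
    X=np.atleast_2d(np.float64(X)); r,_=cv2.Rodrigues(np.array(c["R"]))
    return cv2.projectPoints(X,r,np.array(c["t"]),np.array(c["mtx"]),np.array([c["k1"],0,0,0,0],float))[0][:,0]
E
python3 - <<'E'
from h import *
import pickle
for n in("scene","side","wrist"):
    c=cam(n);save(c,n+"0.png");pickle.dump(c,open(n+".pkl","wb"))
    print(n,-np.array(c["R"]).T@np.array(c["t"]),c["R"][2],(c["depth"]>0).mean())
E
```

```text
scene [0.99655898 0.07589441 0.82567619] [-0.48588067 -0.12546317 -0.86497339] 0.99599609375
side [ 0.37313709 -0.71182893  0.58864828] [ 0.21528909  0.78944858 -0.57482306] 0.99590234375
wrist [0.67411089 0.08490764 0.3725415 ] [-0.00212812 -0.3282124  -0.94460155] 0.995859375
```

View pics/scene0.png

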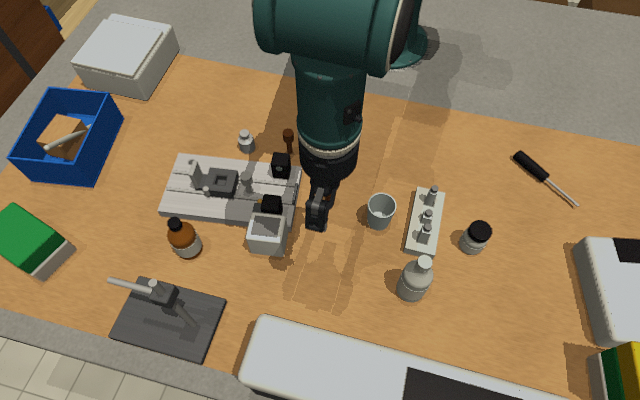

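View pics/side0.png

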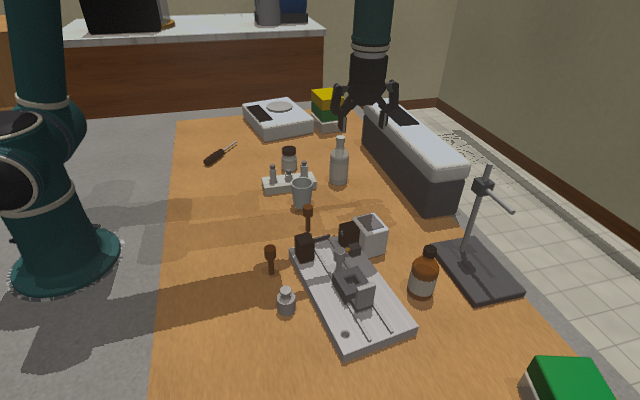

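Scene: the bed is at about (230,190), with the carriage at (220,180) and the pin at (246,180). The rack is at (425,220), with items at (432,193), (427,213) and (424,235). In the side view the parking hole is at (345,333). Brown look-alikes of the pin are at (270,258) and (308,215).

```bash
cat > m.py <<'E'
from h import *
import pickle
C={n:pickle.load(open(n+".pkl","rb")) for n in("scene","side")}
P={n:cloud(C[n]) for n in C}
for n,b in(("scene",(150,140,310,240)),("side",(280,230,425,360))):
    Q=P[n][b[1]:b[3],b[0]:b[2]].reshape(-1,3); q=Q[(Q[:,2]>.020)&(Q[:,2]<.030)]
    print(n,len(q),q[:,2].mean(),cv2.minAreaRect(np.float32(q[:,:2]*1000)))
for n,b in(("scene",(395,180,450,262)),("side",(255,165,325,200))):
    Q=P[n][b[1]:b[3],b[0]:b[2]].reshape(-1,3); q=Q[(Q[:,2]>.022)&(Q[:,2]<.028)]
    print(n,"rack",len(q),cv2.minAreaRect(np.float32(q[:,:2]*1000)))
    q=Q[(Q[:,2]>.045)&(Q[:,2]<.1)]
    print("tops",np.round(q[np.argsort(-q[:,2])][:400:12]*1000).astype(int).tolist())
for n,b in(("scene",(235,165,258,200)),("side",(325,235,350,265))):
    Q=P[n][b[1]:b[3],b[0]:b[2]].reshape(-1,3);q=Q[(Q[:,2]>.06)&(Q[:,2]<.1)]
    print(n,"pin",len(q),np.round(q[::4]*1000).astype(int).tolist())
c=C["side"];print("park",onz(c,[345,333],.025))
a=C["scene"]["img"][140:250,150:310,::-1];b=C["scene"]["img"][170:270,390:500,::-1];d=C["side"]["img"][220:360,240:430,::-1]
A=[cv2.resize(x,(400,300),interpolation=cv2.INTER_CUBIC) for x in(a,b,d,C["side"]["img"][145:215,240:360,::-1])]
cv2.imwrite("pics/crops.png",np.vstack([np.hstack(A[:2]),np.hstack(A[2:])]))
E
python3 m.py
```

```text
scene 5121 0.024799920259866604 ((561.0729370117188, -237.66403198242188), (229.96588134765625, 281.96759033203125), 7.515940189361572)
side 6062 0.025195923884357926 ((566.3818359375, -236.3797149658203), (273.7864685058594, 283.6690673828125), 6.768462657928467)
scene rack 1367 ((535.9689331054688, 177.3016815185547), (60.03474426269531, 152.59591674804688), 89.55105590820312)
tops [[669, 159, 100], [586, 172, 81], [491, 176, 80], [489, 180, 79], [493, 183, 79], [496, 171, 78], [583, 184, 78], [490, 173, 77], [497, 176, 75], [584, 183, 72], [550, 112, 70], [590, 173, 69], [556, 111, 68], [587, 181, 67], [587, 179, 66], [589, 178, 64], [499, 176, 62], [497, 172, 60], [540, 178, 58], [590, 184, 58], [540, 173, 57], [535, 182, 56], [591, 176, 55], [590, 171, 54], [543, 180, 52], [498, 182, 51], [499, 183, 48], [500, 177, 47], [500, 175, 46], [500, 181, 45]]
side rack 389 ((548.253662109375, 169.14251708984375), (153.5105438232422, 178.39031982421875), 45.08534240722656)
tops [[486, 175, 80], [491, 172, 75], [576, 93, 71], [538, 104, 70], [547, 107, 70], [558, 111, 69], [569, 63, 69], 
[... 1296 characters left out ...]
190, 82], [567, -193, 82], [575, -195, 83], [561, -193, 81], [568, -196, 82], [576, -197, 82], [562, -196, 81], [569, -200, 83], [576, -202, 83], [560, -201, 83], [569, -200, 81], [576, -203, 81], [560, -203, 82], [567, -206, 84], [576, -205, 80], [559, -204, 81], [566, -208, 83], [555, -200, 75], [561, -207, 80], [569, -207, 79], [556, -203, 75], [562, -210, 80], [570, -209, 77], [557, -205, 74], [563, -211, 78], [573, -207, 72], [559, -205, 71], [566, -209, 73], [554, -196, 61], [558, -208, 71], [566, -209, 70], [555, -200, 62], [560, -209, 69], [569, -209, 67], [556, -204, 62], [563, -209, 66], [571, -210, 64], [563, -209, 63], [566, -211, 61]]
park [[ 0.53204166 -0.34518456  0.025     ]]
```

View pics/crops.png

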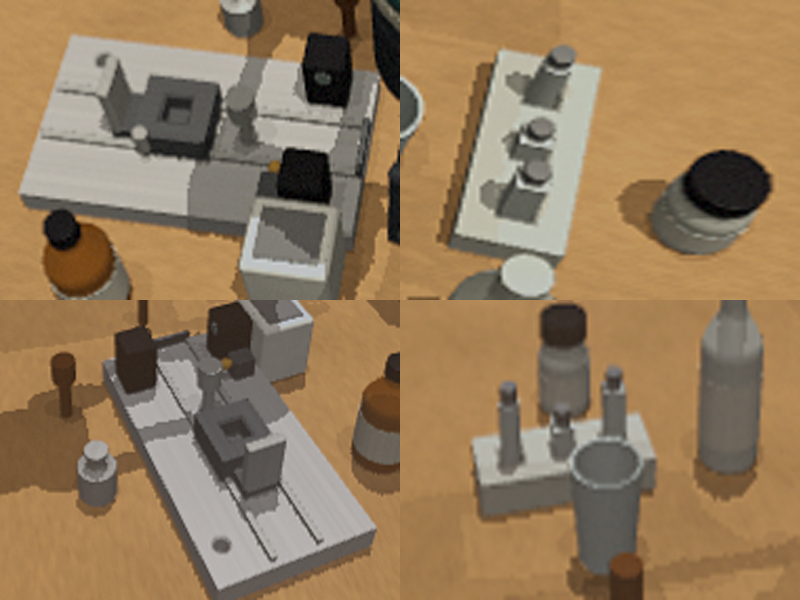

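Look-alikes of the pin: brown ones at side (270,258) and (308,215). The steel pin in the track is at scene (246,180), side (337,250). Tall items in the rack are at scene (432,193) and (424,235), so I'll tell the square cell from the round vial at close range. Pin first.

```bash
python3 - <<'E'
from h import *
o=ctrl.get_obs();print(np.round(o["tcp_rot"],3).tolist(),o["ee_pos"],o["t"])
import pickle
c=pickle.load(open("wrist.pkl","rb"));print(np.round(proj(c,[[.587,.178,.08],[.49,.177,.08],[.566,-.197,.08]])), np.round(c["R"],2).tolist())
E
```

```text
[[-0.0, 1.0, -0.002], [1.0, 0.0, 0.0], [0.0, -0.002, -1.0]] [6.74368031e-01 2.22202321e-05 1.97545316e-01] 0.15
[[221. -12.]
 [111.  -5.]
 [237. 347.]] [[1.0, -0.0, -0.0], [0.0, -0.94, 0.33], [-0.0, -0.33, -0.94]]
```

move_arm(
  translation=[
    [-18,-33,0],
    [-18,-33,0],
    [-18,-33,0],
    [-18,-33,0],
    [-18,-33,0],
    [-18,-33,0],
    [0,0,0],
    [0,0,0],
  ],
  rotation=[
    [0,0,0.065],
    [0,0,0.065],
    [0,0,0],
    [0,0,0],
    [0,0,0],
    [0,0,0],
    [0,0,0],
    [0,0,0],
  ],
  gripper=[85,85,85,85,85,85,70,70],
)

```text
t: 0.82
ee_pos: [0.5659, -0.1997, 0.1983]
tcp_rot: [[-0.126, 0.992, -0.0], [0.992, 0.126, 0.0], [0.0, -0.0, -1.0]]
contact_force: [0.5, 0.0, 0.3]
grip_width: 0.815
gripper_force: 0.0
```

```bash
cat > w.py <<'E'
from h import *
import pickle,sys
c=cam("wrist");pickle.dump(c,open("w.pkl","wb"));save(c,sys.argv[1])
o=ctrl.get_obs();print(o["ee_pos"],np.round(o["tcp_rot"],3).tolist(),np.round(o["joint_positions"],2),o["t"])
E
python3 w.py w1.png
```

```text
[ 0.56657917 -0.19845429  0.19835333] [[-0.128, 0.992, -0.0], [0.992, 0.128, 0.001], [0.001, -0.0, -1.0]] [-0.38  0.12  1.77  0.    1.25 -0.51] 0.8667
```

View pics/w1.png

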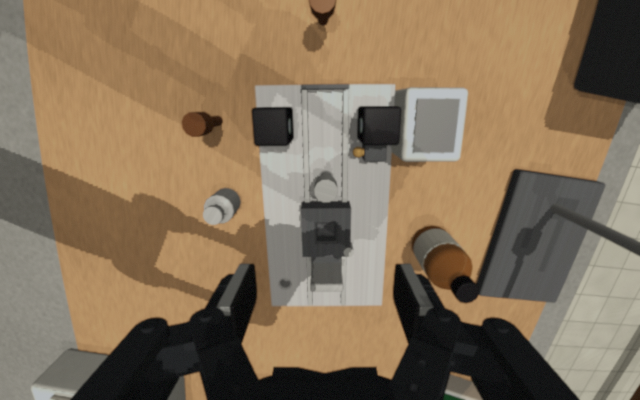

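The wrist view shows the pin head at (325,187), the pocket at (326,231), the parking hole at (285,283), and the bed corners at (256,85), (395,84), (383,305) and (272,306).

```bash
python3 - <<'E'
from h import *
import pickle
c=pickle.load(open("w.pkl","rb"));P=cloud(c)
cor=onz(c,[[256,85],[395,84],[383,305],[272,306]],.025)
park=onz(c,[285,283],.025);pin=onz(c,[325,187],.082);po=onz(c,[326,231],.054)
print(np.round(cor*1000),np.round(park*1000),np.round(pin*1000),np.round(po*1000))
def r(b,lo,hi):
    Q=P[b[1]:b[3],b[0]:b[2]].reshape(-1,3);q=Q[(Q[:,2]>lo)&(Q[:,2]<hi)];return q
q=r((310,165,345,205),.079,.087);print("pin",len(q),cv2.minEnclosingCircle(np.float32(q[:,:2]*1000)),q[:,2].mean())
q=r((290,195,360,265),.051,.058);print("block",len(q),cv2.minAreaRect(np.float32(q[:,:2]*1000)),q[:,2].mean())
q=r((295,240,355,300),.083,.093);print("tab",len(q),cv2.minAreaRect(np.float32(q[:,:2]*1000)),q[:,2].mean())
q=r((245,75,400,315),.022,.028);print("bed",len(q),cv2.minAreaRect(np.float32(q[:,:2]*1000)),q[:,2].mean())
g=c["img"].mean(2);
s=g[270:296,272:298];print("hole",s.min());m=(s<np.percentile(s,12));v,u=np.nonzero(m);print(u.mean()+272,v.mean()+270,m.sum())
cv2.imwrite("pics/w1c.png",cv2.resize(c["img"][160:310,255:395,::-1],None,fx=4,fy=4,interpolation=cv2.INTER_CUBIC))
E
```

```text
[[ 480. -106.   25.]
 [ 627.  -86.   25.]
 [ 667. -364.   25.]
 [ 516. -385.   25.]] [[ 531. -346.   25.]] [[ 565. -194.   82.]] [[ 574. -252.   54.]]
pin 433 ((565.7105102539062, -197.5115203857422), 11.934286117553711) 0.08182306238588277
block 2104 ((575.318603515625, -254.12588500976562), (60.00958251953125, 60.31998062133789), 7.559903621673584) 0.0538903490881593
tab 329 ((580.1438598632812, -303.8365173339844), (35.14616394042969, 10.487496376037598), 7.853711128234863) 0.08808678777561818
bed 18207 ((571.0916137695312, -235.6620635986328), (152.11148071289062, 282.2721252441406), 7.240592956542969) 0.02495779633170323
hole 63.333333333333336
284.4567901234568 283.17283950617286 81
```

View pics/w1c.png

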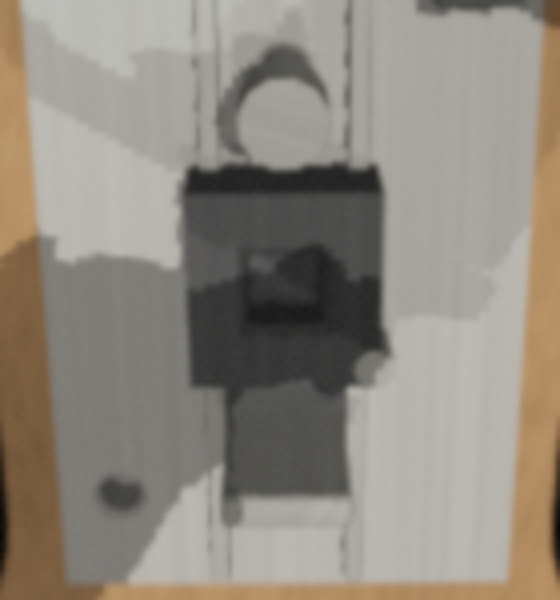

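move_arm(
  translation=[
    [-1,1,-37],
    [0,0,-37],
    [0,0,-37],
    [0,0,-36],
    [0,0,0],
    [0,0,0],
    [0,0,0],
    [0,0,0],
    [0,0,0],
    [0,0,0],
  ],
  rotation=[
    [0,0,0],
    [0,0,0],
    [0,0,0],
    [0,0,0],
    [0,0,0],
    [0,0,0],
    [0,0,0],
    [0,0,0],
    [0,0,0],
    [0,0,0],
  ],
  gripper=[70,70,70,70,70,15,15,15,15,15],
  force=50,
)

```text
t: 1.7
ee_pos: [0.568, -0.1976, 0.0543]
tcp_rot: [[-0.13, 0.992, 0.004], [0.992, 0.13, -0.002], [-0.002, 0.004, -1.0]]
contact_force: [-0.5, 0.4, -0.3]
grip_width: 0.179
gripper_force: 0.0
```

```bash
python3 - <<'E'
from h import *
c=cam("side");save(c,"s2.png",(270,190,430,340),4)
o=ctrl.get_obs();print(o["grip_width"],o["gripper_force"],o["ee_pos"],o["contact_force"])
E
```

```text
0.17788408706301895 0.0 [ 0.56750586 -0.1975505   0.05378493] [ 0.98641361  0.30205765 -0.06359643]
```

View pics/s2.png

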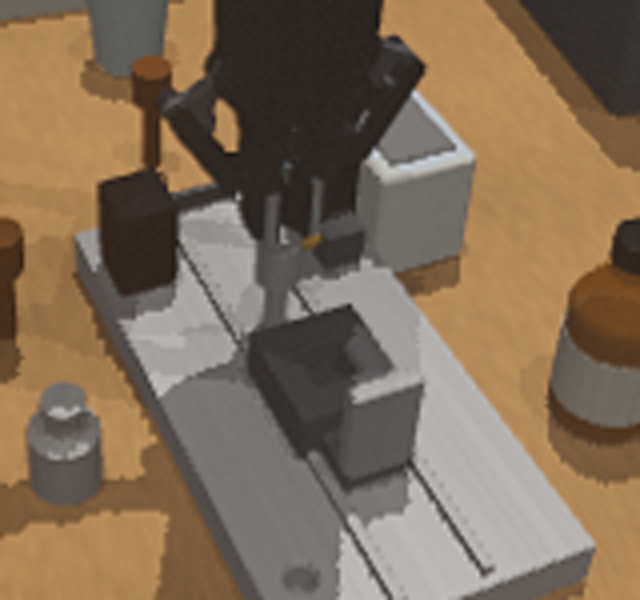

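```bash
python3 - <<'E'
from h import *
c=cam("side");f=lambda X:(proj(c,X)-[270,190])*4
print(f([[.5675,-.1975,.054],[.5675,-.1975,.073],[.5675,-.1975,.1],[.566,-.198,.082],[.566,-.198,.007]]))
P=cloud(c)
for u,v in[(282,262),(275,300),(270,220),(317,210),(262,200),(340,200),(262,235),(330,235),(295,190)]:
    print(u,v,np.round(P[190+v//4,270+u//4]*1000))
E
```

```text
[[277.13509381 279.21978587]
 [279.06201616 251.93332928]
 [281.89862632 211.74242356]
 [277.4457931  239.8883007 ]
 [270.18343945 344.61632607]]
282 262 [ 564. -210.   80.]
275 300 [ 563. -203.   46.]
270 220 [ 556. -211.  109.]
317 210 [ 581. -207.  108.]
262 200 [ 552. -207.  119.]
340 200 [ 620. -146.   52.]
262 235 [ 554. -205.   97.]
330 235 [ 607. -165.   49.]
295 190 [ 574. -191.  109.]
```

```bash
python3 - <<'E'
from h import *
c=cam("side");P=cloud(c)
for v in range(236,264,2):
    print(v,[tuple(np.round(P[v,u]*1000).astype(int)) for u in range(330,354,2)])
o=ctrl.get_obs();print(o["grip_width"],o["t"])
E
```

```text
236 [(np.int64(540), np.int64(-214), np.int64(137)), (np.int64(546), np.int64(-207), np.int64(130)), (np.int64(548), np.int64(-212), np.int64(134)), (np.int64(553), np.int64(-211), np.int64(132)), (np.int64(556), np.int64(-211), np.int64(132)), (np.int64(592), np.int64(-127), np.int64(54)), (np.int64(573), np.int64(-188), np.int64(109)), (np.int64(574), np.int64(-197), np.int64(117)), (np.int64(575), np.int64(-205), np.int64(123)), (np.int64(578), np.int64(-208), np.int64(124)), (np.int64(584), np.int64(-202), np.int64(119)), (np.int64(612), np.int64(-147), np.int64(66))]
238 [(np.int64(546), np.int64(-196), np.int64(116)), (np.int64(546), np.int64(-207), np.int64(126)), (np.int64(548), np.int64(-212), np.int64(129)), (np.int64(552), np.int64(-212), np.int64(129)), (np.int64(558), np.int64(-207), np.int64(123)), (np.int64(592), np.int64(-129), np.int64(50)), (np.int64(573), np.int64(-190), np.int64(105)), (np.int64(574), np.int64(-197), np.int64(111)), (np.int64(576), np.int64(-204), np.int64(117)), (np.int64(579), np.int64(-207), np.int64(118)), (np.int64(585), np.int64(-202), np.in
[... 6353 characters left out ...]
(np.int64(605), np.int64(-176), np.int64(24))]
262 [(np.int64(556), np.int64(-172), np.int64(26)), (np.int64(561), np.int64(-172), np.int64(24)), (np.int64(565), np.int64(-173), np.int64(25)), (np.int64(557), np.int64(-207), np.int64(59)), (np.int64(560), np.int64(-210), np.int64(61)), (np.int64(565), np.int64(-208), np.int64(58)), (np.int64(570), np.int64(-208), np.int64(58)), (np.int64(583), np.int64(-185), np.int64(32)), (np.int64(588), np.int64(-185), np.int64(31)), (np.int64(594), np.int64(-180), np.int64(25)), (np.int64(598), np.int64(-182), np.int64(26)), (np.int64(602), np.int64(-183), np.int64(25))]
0.17351118009434002 1.85<stdin>:4: RuntimeWarning: invalid value encountered in cast
```

move_arm(
  translation=[
    [0,0,0],
    [0,0,0],
    [0,0,0],
  ],
  rotation=[
    [0,0,0],
    [0,0,0],
    [0,0,0],
  ],
  gripper=[15,15,15],
)

```text
t: 2.1
ee_pos: [0.5659, -0.1971, 0.0516]
tcp_rot: [[-0.13, 0.992, -0.0], [0.992, 0.13, 0.0], [0.0, -0.0, -1.0]]
contact_force: [-0.2, -0.1, 0.9]
grip_width: 0.178
gripper_force: 0.0
```

```bash
python3 - <<'E'
from h import *
import pickle
def tips(c,x,y,zl,zh):
    P=cloud(c).reshape(-1,3);P=P[np.isfinite(P[:,0])]
    q=P[(abs(P[:,0]-x)<.07)&(abs(P[:,1]-y)<.03)&(P[:,2]>zl)&(P[:,2]<zh)]
    return len(q),np.percentile(q[:,2],[0,1,5,50])if len(q) else 0
for n in("side","scene"):
    c=pickle.load(open(n+".pkl","rb"));print(n,tips(c,.675,0,.12,.4))
    print(proj(c,[[.675,0,.199],[.675,0,.24]]))
    c=cam(n);print(n,tips(c,.566,-.197,.086,.3))
o=ctrl.get_obs();print(o["ee_pos"],np.round(o["joint_positions"],3))
E
```

```text
side (2179, array([0.24290225, 0.24914786, 0.26206257, 0.32813937]))
[[360.6117751  147.29866886]
 [362.14326468 130.85754403]]
side (2723, array([0.08603397, 0.09254432, 0.10728396, 0.18187323]))
scene (1941, array([0.24552774, 0.27504618, 0.30072514, 0.34789491]))
[[326.43581747 217.03107753]
 [326.83109063 204.61492917]]
scene (1820, array([0.08649813, 0.09342234, 0.11675531, 0.23132517]))
[ 0.56589899 -0.19699062  0.05147687] [-0.377  0.254  1.905  0.     0.982 -0.506]
```

The reported TCP sits about 40 mm below the real fingertips (tips at z≈92 mm, reported 52 mm), so the fingers closed above the pin. I'll reopen and go lower in measured steps.

move_arm(
  translation=[
    [0,0,0],
    [0,0,0],
    [0,0,0],
    [0,0,0],
    [0,0,-15],
    [0,0,-15],
    [0,0,-7],
    [0,0,0],
    [0,0,0],
  ],
  rotation=[
    [0,0,0],
    [0,0,0],
    [0,0,0],
    [0,0,0],
    [0,0,0],
    [0,0,0],
    [0,0,0],
    [0,0,0],
    [0,0,0],
  ],
  gripper=[60,60,60,60,60,60,60,60,60],
)

```text
t: 2.95
ee_pos: [0.5655, -0.1968, 0.0141]
tcp_rot: [[-0.13, 0.992, -0.001], [0.992, 0.13, 0.001], [0.001, -0.001, -1.0]]
contact_force: [0.2, -0.3, -1.0]
grip_width: 0.701
gripper_force: 0.0
```

move_arm(
  translation=[
    [0,0,0],
    [0,0,0],
    [0,0,0],
    [0,0,0],
    [0,0,0],
    [0,0,0],
  ],
  rotation=[
    [0,0,0],
    [0,0,0],
    [0,0,0],
    [0,0,0],
    [0,0,0],
    [0,0,0],
  ],
  gripper=[15,15,15,15,15,15],
)

```text
t: 3.45
ee_pos: [0.5668, -0.1974, 0.0157]
tcp_rot: [[-0.13, 0.992, 0.002], [0.992, 0.13, -0.001], [-0.001, 0.001, -1.0]]
contact_force: [-0.4, -0.2, 4.0]
grip_width: 0.265
gripper_force: 48.9
```

```bash
python3 - <<'E'
from h import *
c=cam("side");save(c,"s3.png",(300,190,400,300),5)
P=cloud(c).reshape(-1,3);P=P[np.isfinite(P[:,0])]
for lo,hi in((.05,.06),(.06,.07),(.07,.08),(.08,.09),(.09,.1)):
    q=P[(abs(P[:,0]-.566)<.05)&(abs(P[:,1]+.197)<.025)&(P[:,2]>lo)&(P[:,2]<hi)];print(lo,len(q),np.round(q.min(0)*1000),np.round(q.max(0)*1000))
E
```

```text
0.05 43 [ 543. -212.   50.] [ 589. -193.   60.]
0.06 89 [ 541. -213.   60.] [ 591. -197.   70.]
0.07 91 [ 541. -211.   70.] [ 590. -195.   80.]
0.08 123 [ 542. -213.   80.] [ 592. -186.   90.]
0.09 122 [ 525. -216.   90.] [ 611. -184.  100.]
```

move_arm(
  translation=[
    [0,0,10],
    [0,0,25],
    [0,0,35],
    [0,0,35],
    [-4.5,-18.5,0],
    [-7,-30,0],
    [-9,-40,0],
    [-9,-40,0],
    [-6,-20,0],
    [0,0,0],
    [0,0,0],
  ],
  rotation=[
    [0,0,0],
    [0,0,0],
    [0,0,0],
    [0,0,0],
    [0,0,0],
    [0,0,0],
    [0,0,0],
    [0,0,0],
    [0,0,0],
    [0,0,0],
    [0,0,0],
  ],
  gripper=[15,15,15,15,15,15,15,15,15,15,15],
)

```text
t: 4.42
ee_pos: [0.5296, -0.3464, 0.1194]
tcp_rot: [[-0.127, 0.992, -0.001], [0.992, 0.127, 0.001], [0.001, -0.0, -1.0]]
contact_force: [0.6, 0.3, -0.8]
grip_width: 0.265
gripper_force: 50.0
```

move_arm(
  translation=[
    [0,0,-35],
    [0,0,-30],
    [0,0,-13],
    [0,0,0],
    [0,0,0],
    [0,0,0],
  ],
  rotation=[
    [0,0,0],
    [0,0,0],
    [0,0,0],
    [0,0,0],
    [0,0,0],
    [0,0,0],
  ],
  gripper=[15,15,15,15,15,15],
)

```text
t: 4.92
ee_pos: [0.5319, -0.3456, 0.0433]
tcp_rot: [[-0.13, 0.991, 0.002], [0.991, 0.13, -0.001], [-0.002, 0.002, -1.0]]
contact_force: [0.7, 0.0, 0.2]
grip_width: 0.263
gripper_force: 50.1
```

```bash
python3 - <<'E'
from h import *
o=ctrl.get_obs();print(o["ee_pos"],o["gripper_force"],o["grip_width"])
c=cam("side");save(c,"s3.png",(300,270,400,345),6)
print((proj(c,[[.5303,-.3463,.025]])-[300,270])*6)
P=cloud(c).reshape(-1,3);P=P[np.isfinite(P[:,0])]
for lo in np.arange(.03,.1,.01):
    q=P[(abs(P[:,0]-.530)<.05)&(abs(P[:,1]+.346)<.025)&(P[:,2]>lo)&(P[:,2]<lo+.01)];
    if len(q):print(round(lo,2),len(q),np.round(q.min(0)*1000),np.round(q.max(0)*1000))
E
```

```text
[ 0.53191044 -0.34561899  0.04327256] 50.058863703743555 0.26328620722505386
[[265.55719755 382.49276546]]
0.03 71 [ 526. -371.   30.] [ 569. -323.   39.]
0.04 23 [ 526. -353.   40.] [ 535. -345.   50.]
0.05 27 [ 525. -353.   50.] [ 536. -347.   60.]
0.06 22 [ 525. -353.   60.] [ 535. -347.   70.]
0.07 22 [ 514. -358.   70.] [ 550. -348.   79.]
0.08 78 [ 506. -360.   80.] [ 557. -344.   90.]
0.09 115 [ 506. -359.   90.] [ 557. -342.  100.]
0.1 183 [ 506. -359.  100.] [ 557. -332.  110.]
```

View pics/s3.png

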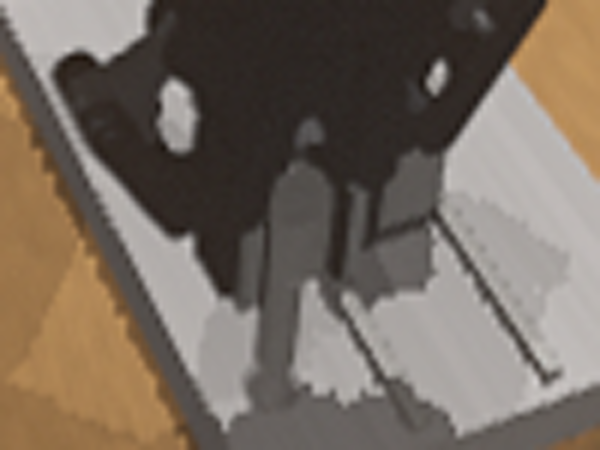

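The pin's shank stands over the hole, centred at (530.5, -347). I'll lower it.

move_arm(
  translation=[
    [0,0.5,-9],
    [0,0,-6],
    [0,0,-6],
    [0,0,-6],
    [0,0,0],
    [0,0,0],
  ],
  rotation=[
    [0,0,0],
    [0,0,0],
    [0,0,0],
    [0,0,0],
    [0,0,0],
    [0,0,0],
  ],
  gripper=[15,15,15,15,15,15],
)

```text
t: 5.47
ee_pos: [0.5313, -0.3457, 0.0157]
tcp_rot: [[-0.129, 0.992, 0.001], [0.992, 0.129, -0.001], [-0.001, 0.001, -1.0]]
contact_force: [-0.5, 0.3, 5.6]
grip_width: 0.266
gripper_force: 50.8
```

move_arm(
  translation=[
    [0,0,0],
    [0,0,0],
    [0,0,0],
    [0,0,15],
    [0,0,40],
    [0,0,40],
    [0,0,40],
    [0,0,40],
  ],
  rotation=[
    [0,0,0],
    [0,0,0],
    [0,0,0],
    [0,0,0],
    [0,0,0],
    [0,0,0],
    [0,0,0],
    [0,0,0],
  ],
  gripper=[50,50,50,50,50,50,50,50],
)

```text
t: 6.13
ee_pos: [0.5299, -0.3446, 0.1905]
tcp_rot: [[-0.13, 0.992, -0.001], [0.992, 0.13, 0.001], [0.001, -0.001, -1.0]]
contact_force: [0.2, -0.8, 0.8]
grip_width: 0.583
gripper_force: 0.0
```

move_arm(
  translation=[
    [0,40,0],
    [0,40,0],
    [0,40,0],
    [0,40,0],
    [0,40,0],
    [0,40,0],
    [0,40,0],
    [0,40,0],
    [0,40,0],
    [0,40,0],
    [0,40,0],
    [0,40,0],
  ],
  rotation=[
    [0,0,0.12],
    [0,0,0.12],
    [0,0,0.12],
    [0,0,0.12],
    [0,0,0.12],
    [0,0,0.12],
    [0,0,0.12],
    [0,0,0.12],
    [0,0,0.12],
    [0,0,0.12],
    [0,0,0.12],
    [0,0,0.12],
  ],
  gripper=[50,50,50,50,50,50,50,50,50,50,50,50],
)

```text
t: 7.13
ee_pos: [0.5298, 0.1369, 0.1892]
tcp_rot: [[-1.0, -0.005, -0.0], [-0.005, 1.0, -0.0], [0.0, -0.0, -1.0]]
contact_force: [0.2, 0.1, -0.2]
grip_width: 0.588
gripper_force: 0.0
```

move_arm(
  translation=[
    [0,30,0],
    [0,0,0],
    [0,0,0],
  ],
  rotation=[
    [0,0,0],
    [0,0,0],
    [0,0,0],
  ],
  gripper=[50,50,50],
)

```text
t: 7.38
ee_pos: [0.5299, 0.1664, 0.189]
tcp_rot: [[-1.0, -0.002, -0.001], [-0.002, 1.0, -0.001], [0.001, -0.001, -1.0]]
contact_force: [0.4, -0.2, -0.8]
grip_width: 0.583
gripper_force: 0.0
```

```bash
python3 w.py w2.png; python3 - <<'E'
from h import *
import pickle
c=pickle.load(open("w.pkl","rb"));p=proj(c,[[.538,.177,.05]])[0];print(p)
x0=int(np.clip(p[0]-110,0,420));y0=int(np.clip(p[1]-80,0,240));print(x0,y0)
save(c,"w2c.png",(x0,y0,x0+220,y0+160),3.5)
s=cam("side");P=cloud(s).reshape(-1,3)
q=P[(np.hypot(P[:,0]-.530,P[:,1]+.346)<.02)&(P[:,2]>.06)];print("pin top",len(q),np.percentile(q[:,2],90),cv2.minEnclosingCircle(np.float32(q[q[:,2]>.077][:,:2]*1000)))
E
```

```text
[0.53002479 0.16520756 0.18900507] [[-1.0, -0.001, -0.001], [-0.001, 1.0, -0.001], [0.001, -0.001, -1.0]] [ 0.26  0.05  1.87 -0.    1.22 -1.31] 7.4333
[334.29115516 194.86471021]
224 114
pin top 244 0.08305713011776077 ((529.6561279296875, -347.0823974609375), 12.356649398803711)
```

View pics/w2c.png

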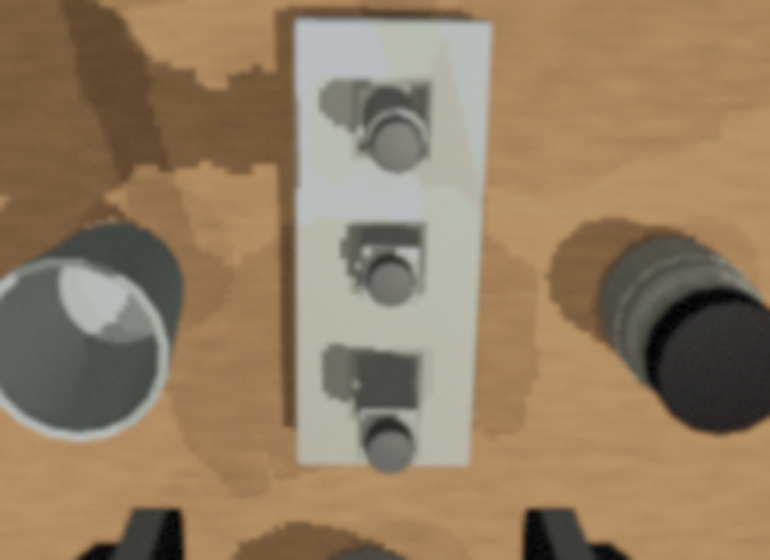

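Parked pin: top at 83 mm, centred on the hole. In the crop the far item at (395,130) is round, so it is the vial; the middle one is the short cell. The near one at (390,420) has square shoulders, so it is the cell.

```bash
python3 - <<'E'
from h import *
import pickle
c=pickle.load(open("w.pkl","rb"))
g=lambda u,v,z:np.round(onz(c,[[224+u/3.5,114+v/3.5]],z)*1000,1)
print("stop",g(390,446,.079),"shoulder",g(389,410,.067),"short",g(391,281,.057),"vial",g(397,145,.079))
P=cloud(c).reshape(-1,3)
for x in(.49,.587):
  q=P[(np.hypot(P[:,0]-x,P[:,1]-.177)<.02)&(P[:,2]>.074)&(P[:,2]<.09)];print(len(q),np.mean(q,0),cv2.minEnclosingCircle(np.float32(q[:,:2]*1000)))
q=P[(abs(P[:,0]-.54)<.1)&(abs(P[:,1]-.177)<.045)&(P[:,2]>.022)&(P[:,2]<.028)];print("rack",cv2.minAreaRect(np.float32(q[:,:2]*1000)))
E
```

```text
stop [[579.2 177.9  79. ]] shoulder [[572.9 177.9  67. ]] short [[535.3 178.3  57. ]] vial [[491.1 178.5  79. ]]
197 [0.49076009 0.17861749 0.07849354] ((491.08685302734375, 178.82891845703125), 7.395596504211426)
161 [0.58004959 0.17777418 0.07831818] ((580.75390625, 177.95330810546875), 7.464828968048096)
rack ((536.8512573242188, 178.51353454589844), (59.91321563720703, 150.29957580566406), 89.24334716796875)
```

move_arm(
  translation=[
    [25,6,0],
    [26,6,0],
    [0,0,-38],
    [0,0,-38],
    [0,0,-35],
    [0,0,-30],
    [0,0,-25],
    [0,0,-15],
    [0,0,-10],
    [0,0,0],
    [0,0,0],
  ],
  rotation=[
    [0,0,-0.006],
    [0,0,-0.006],
    [0,0,0],
    [0,0,0],
    [0,0,0],
    [0,0,0],
    [0,0,0],
    [0,0,0],
    [0,0,0],
    [0,0,0],
    [0,0,0],
  ],
  gripper=[50,50,50,50,50,50,50,50,50,50,50],
)

```text
t: 8.4
ee_pos: [0.5817, 0.1759, -0.0014]
tcp_rot: [[-1.0, 0.014, -0.0], [0.014, 1.0, -0.0], [0.0, -0.0, -1.0]]
contact_force: [1.0, 0.5, 0.3]
grip_width: 0.583
gripper_force: 0.0
```

```bash
python3 - <<'E'
from h import *
c=cam("scene");P=cloud(c).reshape(-1,3)
for lo in np.arange(.03,.1,.01):
    q=P[(abs(P[:,0]-.581)<.025)&(abs(P[:,1]-.178)<.06)&(P[:,2]>lo)&(P[:,2]<lo+.01)];
    if len(q):print(round(lo,2),len(q),np.round(q.min(0)*1000),np.round(q.max(0)*1000))
save(c,"sc4.png",(380,150,480,250),6)
E
```

```text
0.03 33 [574. 144.  30.] [592. 202.  40.]
0.04 63 [570. 138.  40.] [593. 213.  50.]
0.05 68 [574. 137.  50.] [593. 213.  60.]
0.06 81 [573. 136.  60.] [593. 213.  70.]
0.07 80 [576. 133.  70.] [594. 220.  80.]
0.08 193 [569. 119.  80.] [595. 232.  90.]
0.09 113 [568. 119.  90.] [597. 233. 100.]
0.1 125 [572. 118. 100.] [599. 236. 110.]
```

View pics/sc4.png

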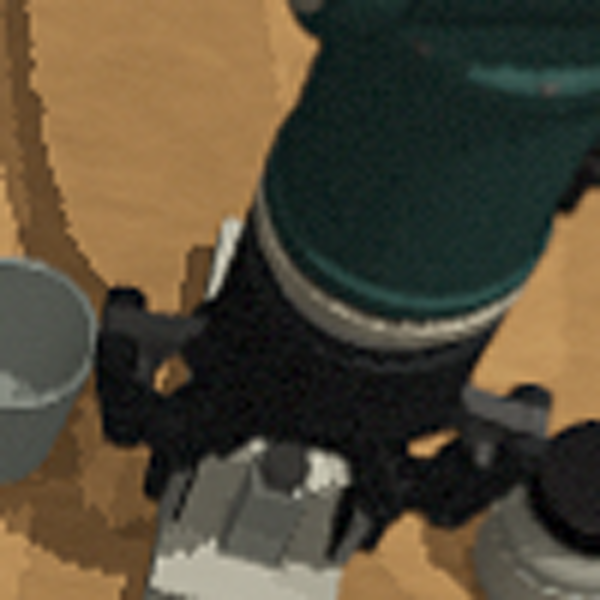

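The fingers straddle the cell, clear of the beaker and jar. Closing.

move_arm(
  translation=[
    [0,0,0],
    [0,0,0],
    [0,0,0],
    [0,0,0],
    [0,0,0],
    [0,0,0],
  ],
  rotation=[
    [0,0,0],
    [0,0,0],
    [0,0,0],
    [0,0,0],
    [0,0,0],
    [0,0,0],
  ],
  gripper=[10,10,10,10,10,10],
  force=40,
)

```text
t: 8.95
ee_pos: [0.5829, 0.1773, 0.0003]
tcp_rot: [[-1.0, 0.012, 0.003], [0.012, 1.0, 0.0], [-0.003, 0.0, -1.0]]
contact_force: [-0.3, 0.1, 6.2]
grip_width: 0.21
gripper_force: 39.9
```

move_arm(
  translation=[
    [0,0,10],
    [0,0,25],
    [0,0,35],
    [0,0,35],
    [0,0,35],
    [0,0,20],
    [0,0,0],
  ],
  rotation=[
    [0,0,0],
    [0,0,0],
    [0,0,0],
    [0,0,0],
    [0,0,0],
    [0,0,0],
    [0,0,0],
  ],
  gripper=[10,10,10,10,10,10,10],
)

```text
t: 9.53
ee_pos: [0.5854, 0.1783, 0.166]
tcp_rot: [[-1.0, 0.013, 0.011], [0.013, 1.0, 0.003], [-0.011, 0.003, -1.0]]
contact_force: [1.0, 0.0, -0.5]
grip_width: 0.205
gripper_force: 39.9
```

move_arm(
  translation=[
    [0,-36,0],
    [0,-36,0],
    [0,-36,0],
    [-1,-36,0],
    [-1,-36,0],
    [-1,-36,0],
    [-1,-36,0],
    [-1,-36,0],
    [-1,-36,0],
    [-1,-36,0],
    [-1,-36,0],
    [0,-36,0],
  ],
  rotation=[
    [0,0,-0.119],
    [0,0,-0.119],
    [0,0,-0.119],
    [0,0,-0.119],
    [0,0,-0.119],
    [0,0,-0.119],
    [0,0,-0.119],
    [0,0,-0.119],
    [0,0,-0.119],
    [0,0,-0.119],
    [0,0,-0.119],
    [0,0,-0.12],
  ],
  gripper=[10,10,10,10,10,10,10,10,10,10,10,10],
)

```text
t: 10.53
ee_pos: [0.5721, -0.2561, 0.1574]
tcp_rot: [[-0.123, 0.992, -0.002], [0.992, 0.123, 0.001], [0.001, -0.002, -1.0]]
contact_force: [1.0, 1.1, -0.6]
grip_width: 0.205
gripper_force: 39.9
```

move_arm(
  translation=[
    [0,0,0],
    [0,0,0],
    [0,0,-35],
    [0,0,-35],
    [0,0,-26],
    [0,0,0],
    [0,0,0],
    [0,0,0],
  ],
  rotation=[
    [0,0,0],
    [0,0,0],
    [0,0,0],
    [0,0,0],
    [0,0,0],
    [0,0,0],
    [0,0,0],
    [0,0,0],
  ],
  gripper=[10,10,10,10,10,10,10,10],
)

```text
t: 11.2
ee_pos: [0.5744, -0.2544, 0.0638]
tcp_rot: [[-0.13, 0.991, 0.001], [0.991, 0.13, -0.0], [-0.001, 0.001, -1.0]]
contact_force: [-0.0, -1.1, 0.3]
grip_width: 0.206
gripper_force: 39.9
```

```bash
cat > n.py <<'E'
from h import *
o=ctrl.get_obs();print(o["ee_pos"],o["gripper_force"],o["grip_width"],o["t"],np.round(o["tcp_rot"],3).tolist())
a=np.radians(7.4);X=np.array([-np.sin(a),np.cos(a)]);Y=np.array([-np.cos(a),-np.sin(a)]);O=np.array([.5684,-.2157])
Q=[]
for n in("side","scene"):
    P=cloud(cam(n)).reshape(-1,3);P=P[np.isfinite(P[:,0])]
    S=np.c_[(P[:,:2]-O)@X,(P[:,:2]-O)@Y,P[:,2]]*1000
    for lo in range(35,140,10):
        q=S[(abs(S[:,0]+39)<35)&(abs(S[:,1])<16)&(S[:,2]>lo)&(S[:,2]<lo+10)]
        if len(q)>3:print(n,lo,len(q),np.round(np.percentile(q,3,axis=0)),np.round(np.percentile(q,97,axis=0)))
E
python3 n.py
```

```text
[ 0.57442956 -0.25435605  0.063826  ] 39.91032063961029 0.2062940582324247 11.2 [[-0.13, 0.991, 0.001], [0.991, 0.13, -0.0], [-0.001, 0.001, -1.0]]
side 35 71 [-72. -12.  35.] [-28.  15.  44.]
side 45 193 [-70. -14.  46.] [-11.  16.  55.]
side 55 32 [-64. -15.  55.] [-15.  14.  56.]
side 65 16 [-49.  -9.  71.] [-36.   9.  75.]
side 75 43 [-49.  -7.  75.] [-34.   9.  84.]
side 85 39 [-49.  -9.  85.] [-42.   9.  95.]
side 95 47 [-51. -13.  96.] [-46.  15. 105.]
side 105 65 [-51. -14. 105.] [-46.  15. 115.]
side 115 65 [-51. -15. 115.] [-46.  15. 125.]
side 125 89 [-51. -14. 125.] [-41.  15. 135.]
side 135 81 [-52. -15. 136.] [-31.  14. 145.]
scene 35 60 [-51. -14.  35.] [-9. 12. 45.]
scene 45 224 [-68. -15.  47.] [-10.  14.  55.]
scene 55 23 [-65. -16.  55.] [-10.  14.  57.]
scene 65 10 [-47. -11.  72.] [-31.   6.  74.]
scene 75 31 [-47. -11.  75.] [-31.   3.  85.]
scene 85 17 [-43. -12.  85.] [-30.   5.  93.]
scene 95 23 [-33. -16.  95.] [-29.  10. 105.]
scene 105 24 [-31. -14. 106.] [-28.  13. 115.]
scene 115 26 [-33. -16. 116.] [-28.  13. 125.]
scene 125 34 [-34. -14. 126.] [-28.  13. 135.]
scene 135 19 [-33.  -3. 135.] [-26.  16. 144.]
```

The cell is over the pocket: centre at slide (-39.5, 0) against (-39, 0), foot at z≈71 mm. Lowering.

move_arm(
  translation=[
    [0,0,-10],
    [0,0,-6],
    [0,0,-5],
    [0,0,-5],
    [0,0,-4],
    [0,0,-3],
    [0,0,0],
    [0,0,0],
  ],
  rotation=[
    [0,0,0],
    [0,0,0],
    [0,0,0],
    [0,0,0],
    [0,0,0],
    [0,0,0],
    [0,0,0],
    [0,0,0],
  ],
  gripper=[10,10,10,10,10,10,10,10],
)

```text
t: 11.97
ee_pos: [0.5736, -0.2551, 0.0295]
tcp_rot: [[-0.128, 0.992, 0.0], [0.992, 0.128, -0.0], [-0.0, 0.0, -1.0]]
contact_force: [0.0, -0.6, 0.2]
grip_width: 0.207
gripper_force: 40.0
```

```bash
python3 n.py | grep -v "scene 1\|side 1"; python3 -c "
from h import *;print(ctrl.get_obs()['contact_force'])"
```

```text
[ 0.57356477 -0.25514148  0.02946312] 39.979897141456604 0.2069999778107924 11.9667 [[-0.128, 0.992, 0.0], [0.992, 0.128, -0.0], [-0.0, 0.0, -1.0]]
side 35 11 [-73.   9.  40.] [-69.  16.  45.]
side 45 131 [-71. -14.  47.] [-23.  16.  55.]
side 55 50 [-69. -11.  55.] [-24.  15.  64.]
side 65 52 [-51. -14.  65.] [-47.  16.  74.]
side 75 58 [-52. -14.  75.] [-47.  15.  84.]
side 85 62 [-52. -13.  85.] [-47.  16.  95.]
side 95 71 [-52. -13.  95.] [-36.  14. 105.]
scene 35 23 [-38. -15.  36.] [-9. 16. 45.]
scene 45 170 [-66. -15.  47.] [-10.  14.  55.]
scene 55 41 [-61. -15.  55.] [-11.  13.  64.]
scene 65 20 [-31. -16.  66.] [-28.  12.  74.]
scene 75 29 [-32. -15.  75.] [-29.  14.  84.]
scene 85 32 [-34. -15.  85.] [-28.  15.  94.]
scene 95 24 [-34.  -9.  96.] [-28.  15. 103.]
[-0.25472137  0.49688525 -0.4327713 ]
```

move_arm(
  translation=[
    [0,0,-1.5],
    [0,0,-1],
    [0,0,0],
    [0,0,0],
  ],
  rotation=[
    [0,0,0],
    [0,0,0],
    [0,0,0],
    [0,0,0],
  ],
  gripper=[10,10,10,10],
)

```text
t: 12.4
ee_pos: [0.5738, -0.2558, 0.0293]
tcp_rot: [[-0.129, 0.992, 0.0], [0.992, 0.129, -0.001], [-0.001, 0.0, -1.0]]
contact_force: [-5.2, 0.3, 10.3]
grip_width: 0.204
gripper_force: 41.6
```

move_arm(
  translation=[
    [0,0,0],
    [0,0,0],
    [0,0,0],
    [0,0,20],
    [0,0,38],
    [0,0,38],
    [0,0,20],
    [0,0,0],
  ],
  rotation=[
    [0,0,0],
    [0,0,0],
    [0,0,0],
    [0,0,0],
    [0,0,0],
    [0,0,0],
    [0,0,0],
    [0,0,0],
  ],
  gripper=[50,50,50,50,50,50,50,50],
)

```text
t: 13.07
ee_pos: [0.5776, -0.2569, 0.1499]
tcp_rot: [[-0.129, 0.992, 0.01], [0.992, 0.129, -0.005], [-0.006, 0.009, -1.0]]
contact_force: [0.4, -0.5, -0.0]
grip_width: 0.589
gripper_force: 0.0
```

```bash
cat >> n.py <<'E'
    q=S[(np.hypot(S[:,0]+39,S[:,1])<16)&(S[:,2]>102)&(S[:,2]<116)];print(n,"stopper",len(q),np.median(q,0) if len(q) else 0,q[:,2].max() if len(q) else 0)
    q=S[(np.hypot(S[:,0]+125,S[:,1]-55)<18)&(S[:,2]>76)&(S[:,2]<95)];print(n,"pin",len(q),np.median(q,0))
    q=S[(abs(S[:,1])<25)&(abs(S[:,0]+20)<60)&(S[:,2]>51)&(S[:,2]<57)];print(n,"block x",np.percentile(q[:,0],[2,98]))
E
python3 n.py | grep -v "[0-9] \["
```

```text
side block x [-70.61367659 -11.81616967]
scene block x [-69.21620861 -10.95289517]
```

```bash
python3 n.py | grep "stopper\|pin\|block"; python3 n.py | grep "side [6-9]\|scene [6-9]\|10[0-9] "
```

```text
side stopper 54 [-43.64711501   1.57142021 107.61372598] 109.74743785227541
side pin 158 [-127.05199515   55.28511256   82.0252275 ]
side block x [-70.75697373 -12.36538254]
scene stopper 47 [-39.64265164  -1.98659776 106.61602551] 109.63537827107169
scene pin 27 [-129.0997807    43.74902566   80.49518727]
scene block x [-69.70868548 -10.78717748]
side 65 48 [-51.  -8.  66.] [-34.  10.  75.]
side 75 46 [-51.  -7.  76.] [-35.  10.  85.]
side 85 49 [-51.  -8.  86.] [-34.  10.  95.]
side 95 54 [-50.  -6.  95.] [-33.   9. 104.]
side 105 42 [-47.  -6. 105.] [-36.   7. 110.]
scene 65 33 [-48. -10.  66.] [-31.   7.  74.]
scene 75 35 [-47. -10.  76.] [-31.   5.  85.]
scene 85 40 [-48. -10.  86.] [-31.   6.  95.]
scene 95 38 [-46. -10.  95.] [-31.   8. 105.]
scene 105 37 [-47.  -7. 106.] [-33.   5. 109.]
```

The cell is fully down (top at 108 mm) and upright. Next I go behind the tab with the fingers closed.

move_arm(
  translation=[
    [3.6,-27.3,0],
    [3.6,-27.5,0],
    [3.5,-27.5,0],
    [0,0,0],
    [0,0,-38],
    [0,0,-38],
    [0,0,-25],
    [0,0,-10],
    [0,0,0],
    [0,0,0],
  ],
  rotation=[
    [0,0,0],
    [0,0,0],
    [0,0,0],
    [0,0,0],
    [0,0,0],
    [0,0,0],
    [0,0,0],
    [0,0,0],
    [0,0,0],
    [0,0,0],
  ],
  gripper=[0,0,0,0,0,0,0,0,0,0],
)

```text
t: 14.2
ee_pos: [0.5838, -0.3368, 0.0314]
tcp_rot: [[-0.129, 0.992, -0.001], [0.992, 0.129, 0.001], [0.001, -0.001, -1.0]]
contact_force: [0.9, -0.2, 1.0]
grip_width: 0.001
gripper_force: 0.0
```

```bash
python3 - <<'E'
from h import *
c=cam("side");save(c,"s5.png",(280,180,440,350),3.5)
o=ctrl.get_obs();print(o["ee_pos"],o["contact_force"],o["grip_width"])
a=np.radians(7.4);X=np.array([-np.sin(a),np.cos(a)]);Y=np.array([-np.cos(a),-np.sin(a)]);O=np.array([.5684,-.2157])
P=cloud(c).reshape(-1,3);S=np.c_[(P[:,:2]-O)@X,(P[:,:2]-O)@Y,P[:,2]]*1000
for lo in range(50,130,10):
    q=S[(abs(S[:,0]+122)<22)&(abs(S[:,1])<25)&(S[:,2]>lo)&(S[:,2]<lo+10)]
    if len(q)>2:print(lo,len(q),np.round(q.min(0)),np.round(q.max(0)))
E
```

```text
[ 0.58518054 -0.33769177  0.0332783 ] [ 0.30861028 -0.59737237  0.18391078] 0.0012807702946699305
60 10 [-133.   -5.   64.] [-127.    8.   70.]
70 54 [-135.  -12.   70.] [-116.   15.   80.]
80 64 [-134.  -12.   80.] [-118.   15.   90.]
90 59 [-135.  -12.   90.] [-121.   15.  100.]
100 45 [-137.  -21.  101.] [-128.   17.  110.]
110 148 [-137.  -24.  110.] [-110.   25.  120.]
120 71 [-139.  -24.  120.] [-110.   25.  130.]
```

View pics/s5.png

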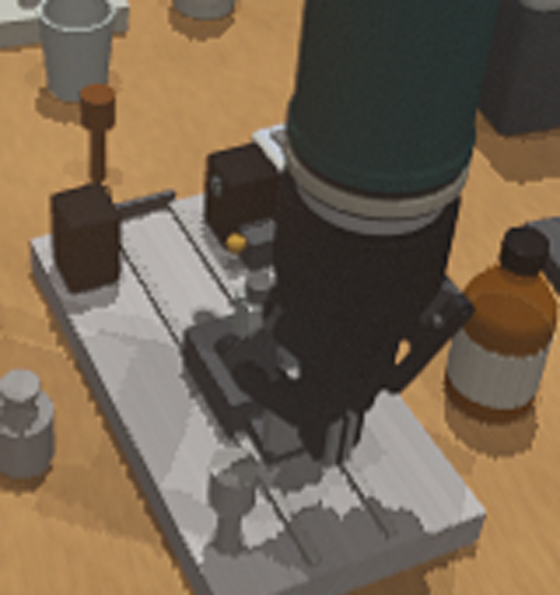

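The view shows the closed fingers behind the tab at (330,430), clear of the parked pin at (230,500). Pushing now.

move_arm(
  translation=[
    [-0.8,6,0],
    [-0.8,6,0],
    [-1,8,0],
    [-1.3,10,0],
    [-1.3,10,0],
    [-1.3,10,0],
    [-1.3,10,0],
    [-1.3,10,0],
    [-1.3,10,0],
    [-1.3,10,0],
    [-1.3,10,0],
    [0,0,0],
  ],
  rotation=[
    [0,0,0],
    [0,0,0],
    [0,0,0],
    [0,0,0],
    [0,0,0],
    [0,0,0],
    [0,0,0],
    [0,0,0],
    [0,0,0],
    [0,0,0],
    [0,0,0],
    [0,0,0],
  ],
  gripper=[0,0,0,0,0,0,0,0,0,0,0,0],
)

```text
t: 15.25
ee_pos: [0.5702, -0.2347, 0.0315]
tcp_rot: [[-0.13, 0.992, -0.002], [0.992, 0.13, 0.002], [0.002, -0.002, -1.0]]
contact_force: [-0.2, -0.1, -0.6]
grip_width: 0.001
gripper_force: 0.0
```

```bash
cat > k.py <<'E'
from h import *
o=ctrl.get_obs();print(o["ee_pos"],o["contact_force"],o["t"])
a=np.radians(7.4);X=np.array([-np.sin(a),np.cos(a)]);Y=np.array([-np.cos(a),-np.sin(a)]);O=np.array([.5684,-.2157])
print("tcp",(np.array(o["ee_pos"])[:2]-O)@X*1000)
for n in("side","scene","wrist"):
    P=cloud(cam(n)).reshape(-1,3);P=P[np.isfinite(P[:,0])];S=np.c_[(P[:,:2]-O)@X,(P[:,:2]-O)@Y,P[:,2]]*1000
    q=S[(abs(S[:,1])<25)&(abs(S[:,0]-20)<110)&(S[:,2]>51)&(S[:,2]<57)]
    if len(q)>5:print(n,"block",len(q),np.percentile(q[:,0],[2,98]))
    q=S[(abs(S[:,1])<12)&(S[:,0]>-60)&(S[:,0]<95)&(S[:,2]>103)&(S[:,2]<112)]
    if len(q)>5:print(n,"stop",len(q),np.median(q,0),q[:,2].max())
    q=S[(np.hypot(S[:,0]+125,S[:,1]-55)<18)&(S[:,2]>76)&(S[:,2]<95)]
    if len(q)>5:print(n,"pin",len(q),np.median(q,0))
E
python3 k.py
```

```text
[ 0.57022483 -0.23467033  0.0315174 ] [-0.24052319 -0.06887708 -0.61455378] 15.25
tcp -19.04736218496541
side block 137 [-6.60478642 74.55466718]
side stop 35 [-31.02157295  -1.48966635 109.50341574] 111.85370390269236
side pin 160 [-127.27956753   55.03682882   81.96771401]
scene block 427 [ 2.96042394 78.06329943]
scene stop 62 [ 52.80267666  -1.35538886 107.88931191] 111.25595759910381
scene pin 104 [-124.20738796   51.83216326   81.22697033]
wrist block 9838 [ 4.23074249 78.32710676]
wrist stop 2419 [ 44.30904512   0.36358571 108.04981072] 111.9992513933817
```

move_arm(
  translation=[
    [-1,8,0],
    [-1,8,0],
    [-0.6,5,0],
    [-0.6,5,0],
    [-0.5,4,0],
    [-0.2,2,0],
    [0,0,0],
    [0,0,0],
    [0,0,0],
  ],
  rotation=[
    [0,0,0],
    [0,0,0],
    [0,0,0],
    [0,0,0],
    [0,0,0],
    [0,0,0],
    [0,0,0],
    [0,0,0],
    [0,0,0],
  ],
  gripper=[0,0,0,0,0,0,0,0,0],
)

```text
t: 16.15
ee_pos: [0.5672, -0.2047, 0.032]
tcp_rot: [[-0.129, 0.992, -0.0], [0.992, 0.129, 0.001], [0.001, -0.0, -1.0]]
contact_force: [0.6, -0.6, 0.1]
grip_width: 0.0
gripper_force: 0.0
```

```bash
python3 k.py
```

```text
[ 0.56717265 -0.20472691  0.03200772] [ 0.64394728 -0.57631007  0.12945678] 16.15
tcp 11.039770520118758
side block 144 [ 21.67033649 102.45272695]
side stop 31 [ -1.13019106  -1.40349231 109.06661457] 111.88760788156392
side pin 161 [-127.0047536    55.36225697   81.81019199]
scene block 421 [ 31.50327764 106.62072187]
scene stop 58 [ 77.0361539   -1.45043691 107.4934929 ] 111.96995734069372
scene pin 106 [-123.30288358   51.22150794   81.05840348]
wrist block 9347 [ 32.68161924 106.65078598]
wrist stop 2291 [ 71.99208119   0.70770891 108.12804763] 111.99188333332454
```

move_arm(
  translation=[
    [-0.3,2,0],
    [-0.3,2,0],
    [0,0,0],
    [0,0,0],
  ],
  rotation=[
    [0,0,0],
    [0,0,0],
    [0,0,0],
    [0,0,0],
  ],
  gripper=[0,0,0,0],
)

```text
t: 16.63
ee_pos: [0.567, -0.2017, 0.0322]
tcp_rot: [[-0.129, 0.992, 0.001], [0.992, 0.129, -0.001], [-0.001, 0.001, -1.0]]
contact_force: [0.8, -3.5, -1.4]
grip_width: 0.004
gripper_force: 1.7
```

```bash
python3 k.py|grep "tcp\|wrist\|\["
```

```text
[ 0.56696832 -0.20170606  0.03221065] [ 0.81648996 -3.45841274 -1.36450631] 16.6333
tcp 14.061779666604359
side block 144 [ 24.35105018 106.70939724]
side stop 30 [  2.08623484  -1.61143959 107.38715048] 111.75515805438297
side pin 161 [-127.22969049   55.21376933   81.97520619]
scene block 422 [ 34.45709033 109.30207935]
scene stop 52 [ 80.13536788  -0.71154434 107.74296786] 111.9919529865969
scene pin 102 [-124.4636842    52.1150312    81.03224923]
wrist block 9989 [ 35.55071419 109.46272632]
wrist stop 2328 [ 81.24155048   0.92195325 108.11549857] 111.99701888104016
```

move_arm(
  translation=[
    [-0.3,2,0],
    [-0.1,1,0],
    [0,0,0],
    [0,0,0],
  ],
  rotation=[
    [0,0,0],
    [0,0,0],
    [0,0,0],
    [0,0,0],
  ],
  gripper=[0,0,0,0],
)

```text
t: 17.12
ee_pos: [0.567, -0.2017, 0.0324]
tcp_rot: [[-0.129, 0.992, 0.002], [0.992, 0.129, -0.005], [-0.006, 0.001, -1.0]]
contact_force: [0.4, -12.9, -3.6]
grip_width: -0.001
gripper_force: 6.5
```

```bash
python3 k.py|grep "tcp\|wrist\|\["
```

```text
[ 0.56702932 -0.201708    0.03235724] [  0.42961877 -12.89864219  -3.62952132] 17.1167
tcp 14.051996326404558
side block 138 [ 24.91275929 104.97455054]
side stop 29 [  2.86310719  -1.51456534 108.48678202] 111.86511052108044
side pin 164 [-127.23853223   55.68195571   81.84530232]
scene block 408 [ 34.66080898 109.23492691]
scene stop 57 [ 78.83144324  -1.16729941 108.1712734 ] 111.70709711150313
scene pin 100 [-124.05587236   52.55014747   81.02098176]
wrist block 9811 [ 35.61531342 109.5324108 ]
wrist stop 2342 [ 79.75557006   0.65564807 107.98302923] 111.99809780531776
```

It is hard against the stop: no motion while the force rose to 13 N. Backing off.

move_arm(
  translation=[
    [1.3,-10,0],
    [2.6,-20,0],
    [0,0,30],
    [0,0,38],
    [0,0,38],
    [0,0,30],
    [0,0,0],
    [0,0,0],
    [0,0,0],
  ],
  rotation=[
    [0,0,0],
    [0,0,0],
    [0,0,0],
    [0,0,0],
    [0,0,0],
    [0,0,0],
    [0,0,0],
    [0,0,0],
    [0,0,0],
  ],
  gripper=[0,0,0,0,0,0,0,0,0],
)

```text
t: 18.02
ee_pos: [0.5697, -0.2276, 0.1676]
tcp_rot: [[-0.129, 0.992, -0.001], [0.992, 0.129, 0.001], [0.001, -0.001, -1.0]]
contact_force: [-0.3, -0.1, -0.4]
grip_width: -0.0
gripper_force: 0.0
```

```bash
python3 k.py
```

```text
[ 0.56967468 -0.2275928   0.16763089] [-0.28864218 -0.14652503 -0.43238242] 18.0167
tcp -11.9579165030269
side block 255 [ 23.97454746 109.18641007]
side stop 33 [ 76.3154035    1.88657284 107.67588266] 109.62800548647385
side pin 162 [-127.02787819   55.34569141   81.97888211]
scene block 415 [ 34.56861866 109.46061167]
scene stop 40 [ 79.87159699  -1.05127886 107.32051457] 109.53100754456345
scene pin 103 [-124.72855883   51.66277888   81.11797244]
wrist block 3338 [ 50.96435696 109.42127209]
wrist stop 350 [ 79.79969621   0.77303195 107.67313129] 109.99001806578192
wrist pin 254 [-118.06150475   53.59293413   81.626756  ]
```

The carriage stays home (pocket at x≈80), the cell top is at 108 mm, the pin top is at 82 mm, and the arm is clear.

```bash
python3 -c "
from h import *
print(ctrl.job_done())"
```

```text
the job is handed in; nothing more can be done
None
```

I handed the job in at about 18 s of the 72 s limit, but got no verdict back: by my last camera measurements the lock pin is parked, the cell is fully down in the pocket, the carriage is home against its stop, and the arm is clear.

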